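Bolt the vial rack's sprung lid

ROBOT

A 7-joint arm with a two-finger parallel gripper is mounted at the origin on the work surface. World frame = base frame: x ahead of the robot, y to its left, z up, the work surface at z = 0. Lengths are in m, angles in degrees, forces in N, time in s.
With the tool pointing down it reaches from about 0.4 to 0.85 m from the base axis. Payload 10.4 kg.
Tool frame: the origin (TCP) lies midway between the tips of the shut fingers; the grasp point (between the pads) lies 19 mm behind it; z points along the fingers, y is the line along which they close (so a half turn about z gives the same grasp; the last joint's range is limited). The gripper opens to 87 mm and grips with 3 to 60 N. Pads are 19 mm wide; open, the fingers measure 117 mm over their backs; the gripper's body (75 mm by 190 mm) begins 51 mm behind the grasp point.
Start: joints at [62.017, 19.034, -3.707, 83.658, 1.238, 77.344, -5.071], TCP at [0.281, -0.558, 0.223] pointing down, gripper open.
Joint ranges: [-148.97, 148.97], [-28.65, 121.19], [-84.17, 76.75], [9.2, 138.47], [-72.65, 252.65], [3.7, 117.97], [-149.18, 149.18]. Speed limits (degrees/s): [127.2, 127.2, 159.86, 159.86, 180, 180, 180].

INTERFACE

Orientations are given as a 3x3 rotation matrix whose columns are the frame's x, y, z axes.
In Python, from station import state, read_camera, hand_in, find_in, pinpoint gives the robot as it stands.
- The arm moves only by the shell command python3 -m jog 'ROWS' [FORCE]. ROWS is JSON, a list of rows, each a list of 3 entries, a list of its own where there are three numbers: the shift along the tool's x, y, z in mm, then the turn about the tool's z in degrees, then the opening, from 0 (shut) to 1 (fully open). A call has 1 to 8 rows; each row is the pose to reach, as a shift and turn from the pose commanded when the call began, along the tool's axes at that moment; what a row does not reach only later rows make up. A row lasts 1/10 s, in which the tool goes at most 50 mm and 8.59 degrees, less where a joint would pass 70% of its speed; a pose out of reach is approached as far as the arm can. A call with a gripper value outside its range is refused whole. The fingers move at their own pace and stop on an object; FORCE is the grip in N (left out, the last holds). Time passes only in rows, so rows that repeat a pose let the fingers close. It gives the time, the measured TCP pose, the force, the opening and the grip force at its end, in the units of the state.
- state(): the state, without advancing time (a new reading comes with each control period).
- read_camera(name): name is "scene" or "top" or "wrist"; returns a dict with "color" (400x640x3 uint8, red, green, blue), "intrinsics" (3x3 intrinsics, pixels), "R" (3x3) and "t" (3): a world point X has camera coordinates R X + t; the wrist camera has in their place "tool_from_camera" (4x4, takes a point from camera to tool coordinates, whose origin is the TCP and whose axes are the flange's). Camera axes: x right, y down, z forward; pixel columns grow to the right and rows downward; lengths in m; the calibration is good to about 2 mm. A picture is of the moment at which its call begins: read the wrist's pose just before it. There is no depth.
- hand_in(): hands the job in; it is judged then, once.
Trained networks look in a picture, given as the dict that the camera call returned (one of the last four; its "shot" number tells which), for a name from the list of things; names that differ only in an ending like _2 or _b are one class to them, and where a whole thing is asked for, a point or a joint stands for the part that bears it (a point fixed in the world has none). Each returns a list of dicts, best first, with "p" (0 to 1); they miss things now and then, are a little off and sometimes report something else, mostly with a low value. They report only what shows in the picture. A call takes as long as a camera call.
- find_in(picture, label): "box" ([centre column, centre row, width, height] as shares, 0 to 1, of the picture: columns of its width, rows of its height, round what is visible of it).
- pinpoint(picture, label): "centre" ([column, row] as shares, 0 to 1, of the picture: columns of its width, rows of its height: a listed point, or the origin of a listed thing).
The state is a dict: "time": time; "joint_pos": joint angles; "joint_velocities": joint speeds; "joint_efforts": joint torques, N m; "position": TCP position; "ee_rot": TCP orientation; "ft_force": force on the tool from outside, world axes, zero at the start; "wrist_torque": the same for the moment, N m; "gripper_width": finger opening in m; "gripper_force": force on a finger pad.
Only numpy, scipy, OpenCV 4.12 (cv2) and the standard library are available. Lean on these libraries where they do the work, as an engineer would, in place of code of your own. Each camera call takes 0.05 s, during which the arm holds its last target. There are 200 camera calls.

TASK

Make the vial rack ready to carry: press its sprung clear lid gently down until it is shut and, while holding it down, slide the brass bolt into the keeper until its tip comes up firmly against the stop inside (a push of 10 to 20 N, felt rather than seen). Then let go, so that the bolt alone holds the lid shut. Never press lid or bolt against their stops with more than 25 N, and leave the other things on the table alone.

Things in the scene. Friction and masses are not known exactly. Their poses are not given: they have to be found in the camera images.
- rack: Fixed wooden rack, 140 (x) x 200 mm (y): six holes, three stoppered glass vials, an upright cheek at each y end, two hinge posts at +x, a hinged lid over it. Origin: centre of its underside. x points from the lid's free edge to the hinge, y along the bolt towards the keeper, z up.
- lid: Clear plate 146 x 200 x 8 mm, hinged at the rack's two posts, held up at about 0.2 rad by a spring. Origin on the hinge axis, mid-plate, 66 mm to +x and 90 mm up in the rack's frame; axes as the rack's when shut. Shut, it lies level on two cork pads that yield 1 mm per 10 N. Holding it shut takes about 5 N at the knob; let go unbolted, it springs up.
- lid_edge (a point): Middle of the lid's free edge (the lid's -x edge, 146 mm from the hinge), mid-thickness; 90 mm above the table when shut.
- bolt: Brass bar 12 (x) x 215 (y) x 8 mm on top of the lid, 121 mm from the hinge, its axis 11.5 mm above mid-plate. Slides to +y (to the keeper) in two steel staples (75 mm from the lid's middle, 7.5 mm above the axis); about 2.5 N friction, stays where left. Origin: on the bar's axis, 90 mm from its tip. A round knob, 16 mm in diameter, stands there, 4 to 40 mm above the axis.
- knob_top (a point): Centre of the top of the bolt's knob, 40 mm above the bolt's axis: the place to push or pinch from above. 141.5 mm above the table when the lid is shut.
- bolt_tip (a point): Middle of the bolt's flat end face (its +y end, 90 mm from the knob's axis). It butts against the keeper's face unless the lid is held down to within 1.5 mm of shut at the bolt.
- keeper: Wooden post, steel socket on top, 34 (x) x 62 (y) x 111 mm high, fixed at the rack's +y end, a few mm nearer or farther each time. Origin on the table; axes as the rack's. Socket: axis 101.5 mm up, mouth at y = -12 mm, play 1.5 mm above and 3 mm below the bolt. A hidden rubber-faced stop inside, set anew each time, ends the bolt's way 16 to 44 mm past the mouth; it yields 1.2 mm per 10 N.
- basalt: Bystander: black matte basalt weight, 68 mm wide, 38 mm high; origin at the centre of its underside.
- shell: Bystander: striped periwinkle shell, about 40 mm long, 25 mm high; origin on its underside.
- brush: Bystander: small brush with a dark wooden handle, 150 mm long, lying on the table.

How it is judged (in metres and radians):
On the way, in this order (a step that is already met when the one before it is completed fails the run):
1. the lid is pressed shut (within 0.03 rad of level) (angle between the z axis of lid and the z axis of rack, either way round below 0.03 rad), for 0.1 s.
2. the bolt's tip, at least 15 mm inside the keeper, is pushed up against the stop with more than 8 N (y of bolt_tip in the frame of keeper above 0.003 m and z of bolt_tip in the frame of keeper between 0.097 and 0.105 m and contact force between bolt and keeper above 8 N), for 0.1 s.
At the end, for the whole second after the job is handed in: The lid is shut (within 0.03 rad of level), held by the bolt alone, whose tip, after meeting the stop, lies at least 15 mm inside the keeper's mouth and within 4.5 mm of the socket's axis in height, at rest (angle between the z axis of lid and the z axis of rack, either way round below 0.03 rad and y of bolt_tip in the frame of keeper above 0.003 m and z of bolt_tip in the frame of keeper between 0.097 and 0.105 m and linear speed of bolt below 0.01 m/s); the robot touches nothing.
It fails at once if the lid is pressed on the rack with more than 25 N (contact force between lid and rack above 25 N).
It fails at once if the bolt is driven against the keeper with more than 25 N (contact force between bolt and keeper above 25 N).
It fails at once if the basalt weight is moved more than 15 mm (distance of basalt from where it was at the start of the episode above 0.015 m).
It fails at once if the shell is moved more than 15 mm (distance of shell from where it was at the start of the episode above 0.015 m).
It fails at once if the brush is moved more than 15 mm (distance of brush from where it was at the start of the episode above 0.015 m).
It also fails if it takes over 67 s, if anything falls off the work surface, if the arm or the gripper's body presses on something with over 40 N, if the wrist force passes 120 N, or if a joint passes its speed limit or range.

## Working session

There is one attempt and no reset: what is moved stays moved. The work goes in short steps, Python scripts to look and compute and a shell command to move; the robot and the scene stay as the last step left them, time stands still between calls to the robot, and variables do not carry over. Pictures are saved under pics/ and viewed, at most 10 in all, crops included, and the job is handed in when it is done.

```bash
ls; mkdir -p pics
cat > h.py <<'E'
import numpy as np, cv2
from station import state, read_camera, hand_in, find_in, pinpoint
def proj(c):
    K=np.array(c["intrinsics"])
    return K@np.hstack([np.array(c["R"]),np.array(c["t"]).reshape(3,1)])
def pts(pic,labels):
    o={}
    for l in labels:
        r=pinpoint(pic,l)
        if r: o[l]=(np.array(r[0]["centre"])*[640,400],r[0]["p"])
    return o
def tri(P1,P2,a,b):
    X=cv2.triangulatePoints(P1,P2,a.reshape(2,1).astype(float),b.reshape(2,1).astype(float)).ravel()
    return X[:3]/X[3]
E
python3 - <<'E'
from h import *
L=["rack","lid","lid_edge","bolt","knob_top","bolt_tip","keeper","basalt","shell","brush"]
a=read_camera("scene");b=read_camera("top")
A=pts(a,L);B=pts(b,L)
for n,c in(("scene",a),("top",b)): cv2.imwrite(f"pics/{n}.png",c["color"][:,:,::-1])
Pa,Pb=proj(a),proj(b)
for l in L:
    if l in A and l in B:
        X=tri(Pa,Pb,A[l][0],B[l][0]); 
        e=[np.linalg.norm((P@np.r_[X,1])[:2]/(P@np.r_[X,1])[2]-q) for P,q in((Pa,A[l][0]),(Pb,B[l][0]))]
        print(l,X.round(4),np.round(e,1),A[l][0].round(),B[l][0].round(),round(A[l][1],2),round(B[l][1],2))
    else: print(l,A.get(l),B.get(l))
s=state();print(s["time"],s["position"],s["ee_rot"],s["ft_force"],s["gripper_width"])
E
```

```text
pics
rack [ 0.5732 -0.1241 -0.0179] [0.8 0.8] [270. 273.] [382. 225.] 0.61 0.57
lid [ 0.6429 -0.1151  0.0841] [0.1 0.1] [293. 265.] [381. 189.] 0.85 0.82
lid_edge [ 0.6134 -0.1837  0.2825] [8.8 9.1] [238. 229.] [428. 170.] 0.63 0.7
bolt [ 0.5286 -0.1302  0.1208] [1.5 1.7] [243. 233.] [394. 233.] 0.64 0.87
knob_top [ 0.5415 -0.1348  0.1823] [0.4 0.5] [242. 221.] [402. 223.] 0.85 0.88
bolt_tip [ 0.5133 -0.0463  0.1103] [1.2 1.4] [266. 206.] [359. 245.] 0.79 0.82
keeper [ 0.513  -0.0368 -0.2052] [8.2 8.9] [271. 271.] [337. 252.] 0.45 0.94
basalt [ 0.5975 -0.3311 -0.0066] [0.7 0.6] [211. 352.] [459. 209.] 0.65 0.96
shell [ 0.7074 -0.2666 -0.0062] [0.3 0.2] [274. 358.] [430. 171.] 0.66 0.61
brush [ 0.6041  0.1198 -0.003 ] [0.3 0.3] [339. 207.] [286. 219.] 0.88 0.8
1.1 [ 0.28075934 -0.55843357  0.22259225] [[ 8.93423320e-01  4.49215724e-01  7.42281423e-05]
 [ 4.49215730e-01 -8.93423309e-01 -1.37053828e-04]
 [ 4.75041778e-06  1.55791536e-04 -9.99999988e-01]] [0.8129721  0.37163771 0.29224024] 0.08701780655096598
```

View pics/scene.png

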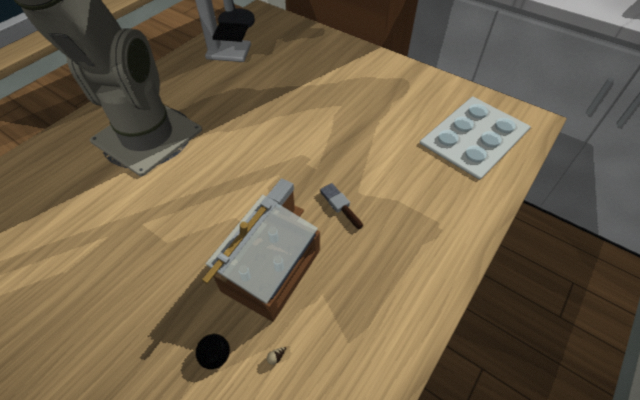

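View pics/top.png

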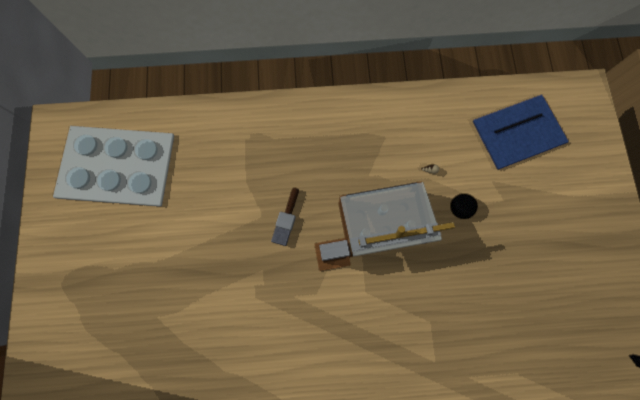

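The two views agree: the rack is near (0.57, -0.12) with yaw about 9°, and the keeper is on its +y side. Next I'll move over it for a wrist view.

```bash
python3 -m jog '[[[40,-25,-50],6,1],[[85,-50,-100],12,1],[[130,-75,-100],18,1],[[175,-105,-100],18,1],[[220,-135,-100],18,1],[[265,-165,-100],18,1],[[310,-190,-100],18,1],[[340,-210,-100],18,1]]' 20
cat > fit.py <<'E'
from h import *
from scipy.optimize import least_squares
L=["rack","lid","lid_edge","bolt","knob_top","bolt_tip","keeper"]
def wristP(c,s):
    T=np.eye(4);T[:3,:3]=s["ee_rot"];T[:3,3]=s["position"]
    W=np.linalg.inv(T@np.array(c["tool_from_camera"]))
    return np.array(c["intrinsics"])@W[:3]
def model(p):
    x,y,yaw,th,sl,ky,kx=p   # sl: bolt origin y in rack; keeper origin in rack
    R=np.array([[np.cos(yaw),-np.sin(yaw),0],[np.sin(yaw),np.cos(yaw),0],[0,0,1]])
    c,s_=np.cos(th),np.sin(th)
    Q=np.array([[c,0,s_],[0,1,0],[-s_,0,c]])
    ld=lambda v: np.array([.066,0,.09])+Q@np.array(v)
    d=dict(rack=np.zeros(3),lid=ld([0,0,0]),lid_edge=ld([-.146,0,0]),bolt=ld([-.121,sl,.0115]),
      knob_top=ld([-.121,sl,.0515]),bolt_tip=ld([-.121,sl+.09,.0115]),keeper=np.array([kx,ky,0]))
    return {k:R@v+[x,y,0] for k,v in d.items()}
def obs(names=("scene","top","wrist")):
    o=[]
    for n in names:
        s=state();c=read_camera(n);P=proj(c) if n!="wrist" else wristP(c,s)
        for l,(q,pp) in pts(c,L).items():
            if pp>.4: o.append((n,P,l,q,pp))
        if n=="wrist": cv2.imwrite("pics/w%.1f.png"%s["time"],c["color"][:,:,::-1])
    return o
def fit(o,p0=(.575,-.12,.15,.2,-.02,.15,-.055)):
    def res(p):
        m=model(p);r=[]
        for n,P,l,q,pp in o:
            u=P@np.r_[m[l],1]; r+=list((u[:2]/u[2]-q)*pp/ (3 if n=="wrist" else 1.5))
        return np.r_[r,(p[3]-.2)/.1,(p[6]+.055)/.005,(p[5]-.15)/.02]
    f=least_squares(res,p0,loss="soft_l1"); p=f.x;m=model(p)
    for n,P,l,q,pp in o:
        u=P@np.r_[m[l],1]; print(n,l,q.round(),(u[:2]/u[2]-q).round(1),round(pp,2))
    print("p",p.round(4)); print({k:v.round(4) for k,v in m.items()}); return p,m
E
python3 - <<'E'
from fit import *
import pickle
s=state();print(s["position"],np.round(s["ee_rot"],3).tolist())
o=obs();pickle.dump(o,open("o1.pkl","wb"));fit(o)
E
ls pics
```

```text
time: 1.9
position: [0.4737, -0.2448, 0.3228]
ee_rot: [[0.989, 0.151, 0.001], [0.151, -0.989, -0.001], [0.001, 0.001, -1.0]]
ft_force: [0.8, -0.7, 0.4]
gripper_width: 0.0868
gripper_force: 0.0
[ 0.47372788 -0.24477573  0.32277957] [[0.989, 0.151, 0.001], [0.151, -0.989, -0.001], [0.001, 0.001, -1.0]]
scene rack [271. 271.] [-1.  -1.5] 0.59
scene lid [292. 262.] [0.8 1.7] 0.85
scene lid_edge [237. 229.] [-2.  -0.5] 0.82
scene bolt [242. 232.] [0.6 1.2] 0.76
scene knob_top [242. 224.] [0.2 0. ] 0.92
scene bolt_tip [267. 203.] [0.  0.1] 0.79
top rack [385. 226.] [-3.8 -4.3] 0.59
top lid [381. 188.] [-0.1  0.6] 0.74
top lid_edge [394. 248.] [ 2.7 -1.1] 0.65
top bolt [396. 235.] [ 0.1 -0.4] 0.81
top knob_top [405. 228.] [-5.6  1.5] 0.61
top bolt_tip [356. 243.] [ 0.8 -0.5] 0.96
top keeper [335. 254.] [-0.5 -0.5] 0.67
wrist rack [243.  66.] [-1.6  2.7] 0.85
wrist lid_edge [223. 129.] [-0.5  1.4] 0.96
wrist bolt [224. 107.] [-0.8  0.5] 0.94
wrist bolt_tip [142. 104.] [1.  0.8] 0.64
p [ 0.5782 -0.1217  0.115   0.1582 -0.0046  0.1332 -0.0562]
{'rack': array([ 0.5782, -0.1217,  0.    ]), 'lid': array([ 0.6437, -0.1141,  0.09  ]), 'lid_edge': array([ 0.5005, -0.1307,  0.113 ]), 'bolt': array([ 0.5274, -0.1322,  0.1204]), 'knob_top': array([ 0.5336, -0.1315,  0.1599]), 'bolt_tip': array([ 0.517 , -0.0428,  0.1204]), 'keeper': array([0.507 , 0.0042, 0.    ])}
scene.png
top.png
w2.7.png
```

```bash
python3 -m jog '[[[12,-35,20],2,1],[[24,-72,40],2,1],[[30,-92,50],2,1],[[30,-92,50],2,1]]'
python3 - <<'E'
from fit import *
import pickle
s=state();print(s["position"],np.round(s["ee_rot"],3).tolist())
o=pickle.load(open("o1.pkl","rb"))+obs(("wrist",)) ;pickle.dump(o,open("o2.pkl","wb"));fit(o)
E
ls pics; mv pics/w3*.png pics/near.png
```

```text
time: 3.5
position: [0.4887, -0.1474, 0.2711]
ee_rot: [[0.993, 0.122, -0.002], [0.122, -0.993, 0.001], [-0.002, -0.001, -1.0]]
ft_force: [-0.1, 0.1, 0.4]
gripper_width: 0.0867
gripper_force: 0.0
[ 0.48874501 -0.14735519  0.27110528] [[0.993, 0.122, -0.002], [0.122, -0.993, 0.001], [-0.002, -0.001, -1.0]]
scene rack [271. 271.] [-1.1 -1.5] 0.59
scene lid [292. 262.] [0.7 1.6] 0.85
scene lid_edge [237. 229.] [-2.3 -1. ] 0.82
scene bolt [242. 232.] [0.2 1.2] 0.76
scene knob_top [242. 224.] [0.1 0.1] 0.92
scene bolt_tip [267. 203.] [-0.4 -0.1] 0.79
top rack [385. 226.] [-3.7 -4.2] 0.59
top lid [381. 188.] [-0.1  0.7] 0.74
top lid_edge [394. 248.] [ 3.1 -1.2] 0.65
top bolt [396. 235.] [ 0.8 -0.7] 0.81
top knob_top [405. 228.] [-5.   0.8] 0.61
top bolt_tip [356. 243.] [ 1.4 -0.7] 0.96
top keeper [335. 254.] [-0.5 -0.4] 0.67
wrist rack [243.  66.] [-1.5  3. ] 0.85
wrist lid_edge [223. 129.] [-0.7  1.5] 0.96
wrist bolt [224. 107.] [-0.2  0.4] 0.94
wrist bolt_tip [142. 104.] [1.2 1. ] 0.64
wrist rack [309.  91.] [-3.3 -1.4] 0.74
wrist lid [301.  16.] [1.4 0.5] 0.83
wrist lid_edge [302. 168.] [ 0.5 -1.9] 0.87
wrist bolt [309. 144.] [-2.1 -3.1] 0.79
wrist knob_top [308. 135.] [-2.2  3.5] 0.81
p [ 0.5779 -0.1219  0.1186  0.1744 -0.0055  0.1336 -0.0559]
{'rack': array([ 0.5779, -0.1219,  0.    ]), 'lid': array([ 0.6434, -0.1141,  0.09  ]), 'lid_edge': array([ 0.5007, -0.1311,  0.1153]), 'bolt': array([ 0.5277, -0.1334,  0.1223]), 'knob_top': array([ 0.5346, -0.1325,  0.1617]), 'bolt_tip': array([ 0.5171, -0.044 ,  0.1223]), 'keeper': array([0.5066, 0.0041, 0.    ])}
scene.png
top.png
w2.7.png
w3.5.png
```

View pics/near.png

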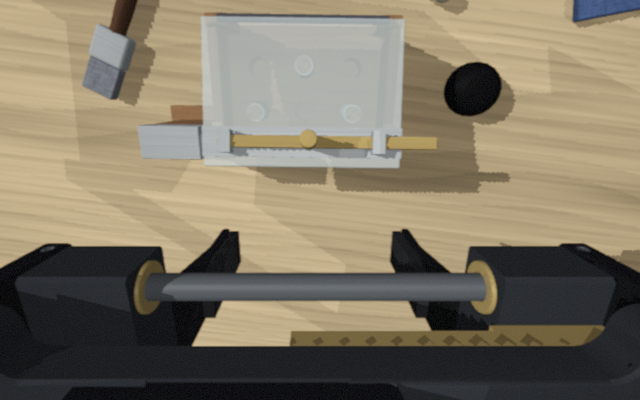

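The knob is at (308,137) px, matching the fit, and the tool is aligned with the bolt. Descending around the knob.

```bash
python3 -m jog '[[[23,-5,30],0,1],[[46,-9,60],0,1],[[46,-9,85],0,0.8],[[46,-9,110],0,0.6],[[46,-9,126],0,0.5],[[46,-9,136],0,0.5],[[46,-9,136],0,0.5]]'
python3 - <<'E'
from fit import *
o=obs(("wrist","scene"));[print(n,l,q.round(),round(p,2)) for n,P,l,q,p in o]
s=state();print(s["position"])
c=read_camera("scene")["color"][150:310,180:380,::-1]
cv2.imwrite("pics/crop1.png",cv2.resize(c,None,fx=3,fy=3,interpolation=cv2.INTER_CUBIC))
E
ls pics
```

```text
time: 4.6
position: [0.5328, -0.137, 0.1353]
ee_rot: [[0.993, 0.116, -0.002], [0.116, -0.993, 0.0], [-0.002, -0.001, -1.0]]
ft_force: [0.4, 0.1, -0.4]
gripper_width: 0.0548
gripper_force: 0.0
wrist rack [308. 134.] 0.55
wrist lid [302.  44.] 0.97
wrist lid_edge [303. 275.] 0.97
wrist bolt [315. 246.] 0.63
wrist knob_top [312. 265.] 0.61
scene rack [269. 273.] 0.61
scene lid [294. 264.] 0.83
scene lid_edge [237. 229.] 0.79
scene bolt [242. 232.] 0.65
scene knob_top [243. 224.] 0.6
scene bolt_tip [269. 204.] 0.61
[ 0.53334702 -0.13686659  0.13630921]
crop1.png
near.png
scene.png
top.png
w2.7.png
w4.6.png
```

View pics/crop1.png

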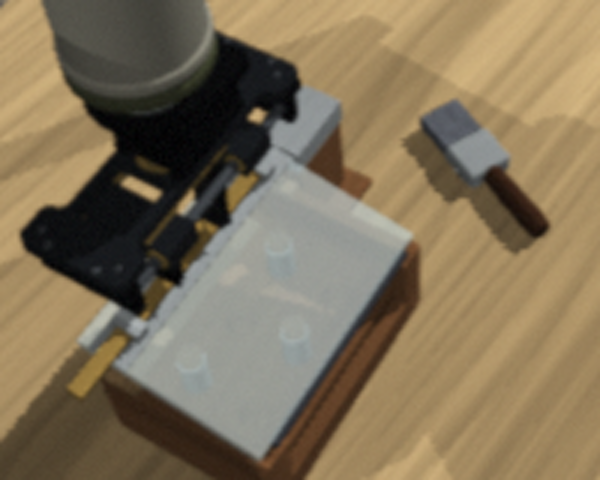

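The knob sits between the fingers but is hidden from this view. Closing; a width of 16 mm will confirm it.

```bash
python3 -m jog '[[[0,0,0],0,0],[[0,0,0],0,0],[[0,0,0],0,0],[[0,0,0],0,0],[[0,0,0],0,0],[[0,0,0],0,0]]' 40
python3 -c "
from h import *
s=state();print(s['position'],s['gripper_width'],s['wrist_torque'])
cv2.imwrite('pics/w_g.png',read_camera('wrist')['color'][:,:,::-1])"
```

```text
time: 6.05
position: [0.5334, -0.1366, 0.1363]
ee_rot: [[0.993, 0.117, -0.0], [0.117, -0.993, 0.0], [-0.0, -0.0, -1.0]]
ft_force: [-0.4, 1.1, 0.2]
gripper_width: 0.0149
gripper_force: 40.0
[ 0.53337805 -0.13663193  0.13633207] 0.014859372134717021 [ 0.32460394  0.10382555 -0.02699317]
```

View pics/w_g.png

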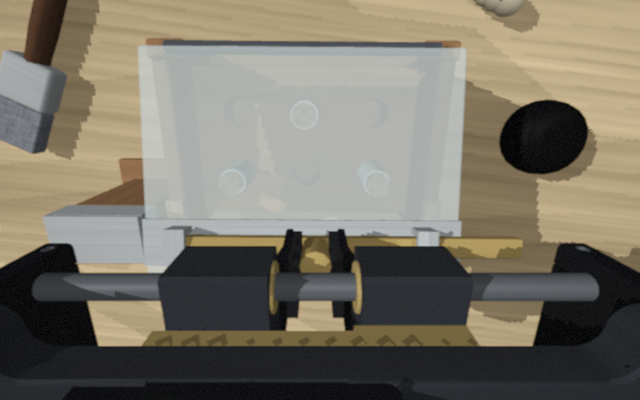

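The knob is gripped, at about (315,255) px. Now pressing down along the lid's arc.

```bash
python3 -m jog '[[[-1,0,2],0,0],[[-2,0,4],0,0],[[-3,0,6],0,0],[[-4,0,8],0,0],[[-5,0,10],0,0],[[-6,0,12],0,0],[[-7,0,14],0,0],[[-7,0,14],0,0]]'
```

```text
time: 6.9
position: [0.5274, -0.1374, 0.1225]
ee_rot: [[0.993, 0.117, 0.002], [0.117, -0.993, 0.0], [0.002, 0.0, -1.0]]
ft_force: [5.0, 2.3, 3.2]
gripper_width: 0.0149
gripper_force: 40.0
```

```bash
python3 -m jog '[[[0,0,1],0,0],[[-0.5,0,2],0,0],[[-0.5,0,3],0,0],[[-0.5,0,3],0,0]]'
```

```text
time: 7.3
position: [0.5263, -0.1377, 0.1194]
ee_rot: [[0.993, 0.117, 0.001], [0.117, -0.993, -0.0], [0.001, 0.0, -1.0]]
ft_force: [5.2, 2.7, 3.3]
gripper_width: 0.015
gripper_force: 40.0
```

```bash
python3 -m jog '[[[0,0,1],0,0],[[0,0,2],0,0],[[0,0,2],0,0]]'; python3 -m jog '[[[0,0,0.7],0,0],[[0,0,0.7],0,0]]'
```

```text
time: 7.6
position: [0.5257, -0.1378, 0.1172]
ee_rot: [[0.993, 0.116, -0.001], [0.116, -0.993, -0.0], [-0.001, 0.0, -1.0]]
ft_force: [1.9, 2.5, 4.9]
gripper_width: 0.015
gripper_force: 40.0
time: 7.8
position: [0.5255, -0.1379, 0.1165]
ee_rot: [[0.993, 0.116, -0.001], [0.116, -0.993, -0.0], [-0.001, 0.0, -1.0]]
ft_force: [1.0, 1.7, 5.5]
gripper_width: 0.0144
gripper_force: 40.0
```

```bash
for i in 1; do python3 -m jog '[[[0,0,0.7],0,0],[[0,0,0.7],0,0]]'; done; python3 -m jog '[[[0,0,0.7],0,0],[[0,0,0.7],0,0]]'
```

```text
time: 8.0
position: [0.5253, -0.1379, 0.1157]
ee_rot: [[0.993, 0.116, -0.001], [0.116, -0.993, -0.0], [-0.001, 0.0, -1.0]]
ft_force: [0.8, 3.0, 5.6]
gripper_width: 0.0149
gripper_force: 40.0
time: 8.2
position: [0.5251, -0.138, 0.115]
ee_rot: [[0.993, 0.116, -0.002], [0.116, -0.993, -0.0], [-0.002, 0.0, -1.0]]
ft_force: [-0.6, 2.5, 5.9]
gripper_width: 0.0148
gripper_force: 40.0
```

```bash
python3 -m jog '[[[0,0,0.7],0,0],[[0,0,0.7],0,0]]'|grep -E "pos|ft"
```

```text
position: [0.525, -0.138, 0.1142]
ft_force: [-0.9, 2.8, 6.6]
```

```bash
python3 -m jog '[[[0,0,0.7],0,0],[[0,0,0.7],0,0]]'|grep -E "pos|ft"
```

```text
position: [0.5248, -0.1381, 0.1135]
ft_force: [-2.8, 2.6, 7.9]
```

```bash
python3 -m jog '[[[0,0,0.7],0,0],[[0,0,0.7],0,0]]'|grep -E "pos|ft"
```

```text
position: [0.5246, -0.1381, 0.1128]
ft_force: [-2.3, 2.4, 7.6]
```

```bash
python3 -m jog '[[[0.3,0,0.5],0,0],[[0.3,0,0.5],0,0]]'|grep -E "pos|ft"
python3 - <<'E'
from fit import *
o=obs(("scene","top","wrist"))
c=read_camera("wrist")["color"];cv2.imwrite("pics/w_s.png",c[:,:,::-1])
for th in (0,.03,.06,.1):
    m=model((0.5779,-0.1219,0.1186,th,-.0095,.1336,-.0559))
    print(th,[(n[0],l,(lambda u:(u[:2]/u[2]-q).round(1).tolist())(P@np.r_[m[l],1])) for n,P,l,q,p in o if l in("lid_edge","bolt_tip","knob_top","lid")])
E
```

```text
position: [0.5245, -0.1382, 0.1121]
ft_force: [-4.7, 1.9, 6.9]
0 [('s', 'lid', [2.2, -1.8]), ('s', 'lid_edge', [-2.6, -1.9]), ('s', 'knob_top', [-2.1, -0.7]), ('s', 'bolt_tip', [2.4, 3.6]), ('t', 'lid', [1.8, -3.8]), ('w', 'lid', [0.0, -3.2]), ('w', 'knob_top', [3.8, 3.0]), ('w', 'bolt_tip', [-144.1, -34.2])]
0.03 [('s', 'lid', [2.2, -1.8]), ('s', 'lid_edge', [-2.9, -3.0]), ('s', 'knob_top', [-1.8, -1.4]), ('s', 'bolt_tip', [2.4, 2.8]), ('t', 'lid', [1.8, -3.8]), ('w', 'lid', [0.0, -3.2]), ('w', 'knob_top', [3.8, 4.1]), ('w', 'bolt_tip', [-146.9, -32.2])]
0.06 [('s', 'lid', [2.2, -1.8]), ('s', 'lid_edge', [-3.2, -4.0]), ('s', 'knob_top', [-1.4, -2.0]), ('s', 'bolt_tip', [2.4, 1.9]), ('t', 'lid', [1.8, -3.8]), ('w', 'lid', [0.0, -3.2]), ('w', 'knob_top', [3.9, 5.1]), ('w', 'bolt_tip', [-149.9, -30.3])]
0.1 [('s', 'lid', [2.2, -1.8]), ('s', 'lid_edge', [-3.4, -5.4]), ('s', 'knob_top', [-0.7, -2.8]), ('s', 'bolt_tip', [2.5, 0.8]), ('t', 'lid', [1.8, -3.8]), ('w', 'lid', [0.0, -3.2]), ('w', 'knob_top', [3.9, 6.0]), ('w', 'bolt_tip', [-154.0, -27.9])]
```

View pics/w_s.png

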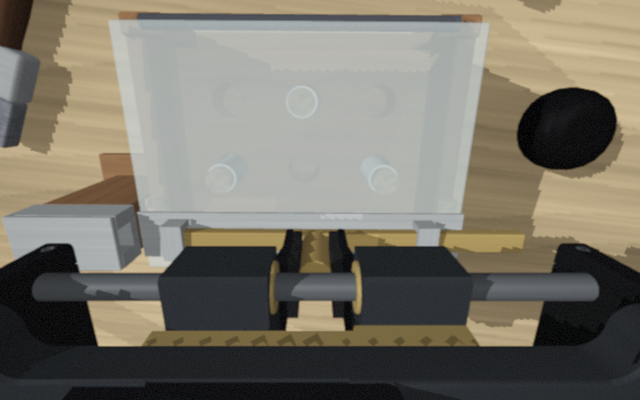

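```bash
python3 -m jog '[[[-0.5,0,0],0,0],[[-1.2,0,0],0,0],[[-1.2,0,0],0,0]]'|grep -E "pos|ft";python3 -m jog '[[[-0.2,0,0.5],0,0],[[-0.2,0,0.5],0,0]]'|grep -E "pos|ft"
```

```text
position: [0.5246, -0.1382, 0.1126]
ft_force: [1.7, 2.8, 4.9]
position: [0.5245, -0.1382, 0.1121]
ft_force: [1.5, 2.7, 6.3]
```

```bash
python3 -m jog '[[[-0.2,0,0.5],0,0],[[-0.2,0,0.5],0,0]]'|grep -E "pos|ft"
```

```text
position: [0.5244, -0.1382, 0.1118]
ft_force: [0.4, 2.4, 7.0]
```

```bash
python3 -m jog '[[[-0.2,0,0.5],0,0],[[-0.2,0,0.5],0,0]]'|grep -E "pos|ft"
```

```text
position: [0.5244, -0.1382, 0.1116]
ft_force: [-0.6, 2.3, 9.4]
```

```bash
python3 -m jog '[[[-0.2,0,0.5],0,0],[[-0.2,0,0.5],0,0]]'|grep -E "pos|ft"
```

```text
position: [0.5243, -0.1383, 0.1114]
ft_force: [-0.5, 2.1, 11.7]
```

```bash
python3 -m jog '[[[-0.2,0,0.3],0,0],[[-0.2,0,0.3],0,0]]'|grep -E "pos|ft"
```

```text
position: [0.5243, -0.1383, 0.1112]
ft_force: [-0.4, 2.7, 13.0]
```

The lid is shut, with about 13 N at the knob rising at cork stiffness. Now sliding towards the keeper.

```bash
python3 -m jog '[[[0,-3,0],0,0],[[0,-7,0],0,0],[[0,-11,0],0,0],[[0,-15,0],0,0],[[0,-15,0],0,0]]'|grep -E "pos|ft|time"
```

```text
time: 12.05
position: [0.5228, -0.124, 0.1114]
ft_force: [-0.0, 0.4, 12.1]
```

```bash
python3 -m jog '[[[0,-4,0],0,0],[[0,-8,0],0,0],[[0,-12,0],0,0],[[0,-16,0],0,0],[[0,-19,0],0,0],[[0,-19,0],0,0]]'|grep -E "pos|ft|time"
```

```text
time: 12.65
position: [0.5207, -0.1053, 0.1114]
ft_force: [1.5, 0.3, 11.6]
```

```bash
python3 -m jog '[[[0,-1.5,0],0,0],[[0,-3,0],0,0],[[0,-4,0],0,0],[[0,-4,0],0,0]]'|grep -E "pos|ft|time"
```

```text
time: 13.05
position: [0.5203, -0.1018, 0.1114]
ft_force: [1.9, -1.2, 11.7]
```

```bash
python3 -m jog '[[[0,-1,0],0,0],[[0,-2,0],0,0],[[0,-2.5,0],0,0],[[0,-2.5,0],0,0]]'|grep -E "pos|ft|time"
```

```text
time: 13.45
position: [0.5201, -0.0994, 0.1114]
ft_force: [2.7, -1.4, 10.8]
```

```bash
python3 -m jog '[[[0,-1,0],0,0],[[0,-2,0],0,0],[[0,-2.5,0],0,0],[[0,-2.5,0],0,0]]'|grep -E "pos|ft|time"
```

```text
time: 13.85
position: [0.5198, -0.0969, 0.1114]
ft_force: [1.8, -1.5, 10.8]
```

```bash
python3 -m jog '[[[0,-1,0],0,0],[[0,-2,0],0,0],[[0,-2.5,0],0,0],[[0,-2.5,0],0,0]]'|grep -E "pos|ft|time"
```

```text
time: 14.25
position: [0.5195, -0.0945, 0.1114]
ft_force: [3.0, -2.5, 11.1]
```

```bash
python3 -m jog '[[[0.2,-1,0],0,0],[[0.3,-2,0],0,0],[[0.3,-3,0],0,0],[[0.3,-3,0],0,0]]'|grep -E "pos|ft|time"
```

```text
time: 14.65
position: [0.5192, -0.0914, 0.1114]
ft_force: [0.5, -1.3, 11.7]
```

```bash
python3 -m jog '[[[0,-1,0],0,0],[[0.1,-2,0],0,0],[[0.1,-3,0],0,0],[[0.1,-3,0],0,0]]'|grep -E "pos|ft|time|width"
```

```text
time: 15.05
position: [0.5189, -0.0884, 0.1114]
ft_force: [0.8, -2.7, 13.2]
gripper_width: 0.0151
```

```bash
python3 -m jog '[[[0,-1,0],0,0],[[0.1,-2,0],0,0],[[0.1,-3,0],0,0],[[0.1,-3,0],0,0]]'|grep -E "pos|ft|time|width"
```

```text
time: 15.45
position: [0.5186, -0.0854, 0.1113]
ft_force: [0.3, -1.5, 12.7]
gripper_width: 0.0149
```

The bolt is inside the mouth. Continuing in small steps towards the stop.

```bash
python3 -m jog '[[[0,-1,0],0,0],[[0.1,-2,0],0,0],[[0.1,-3,0],0,0],[[0.1,-3,0],0,0]]'|grep -E "pos|ft|time"
```

```text
time: 15.85
position: [0.5182, -0.0825, 0.1113]
ft_force: [0.1, -2.0, 12.7]
```

```bash
python3 -m jog '[[[0,-1,0],0,0],[[0.1,-2,0],0,0],[[0.1,-2.5,0],0,0],[[0.1,-2.5,0],0,0]]'|grep -E "pos|ft|time"
```

```text
time: 16.25
position: [0.518, -0.0801, 0.1113]
ft_force: [-0.3, -2.7, 12.6]
```

```bash
python3 -m jog '[[[0,-1,0],0,0],[[0.1,-2,0],0,0],[[0.1,-2.5,0],0,0],[[0.1,-2.5,0],0,0]]'|grep -E "pos|ft|time"
```

```text
time: 16.65
position: [0.5177, -0.0779, 0.1113]
ft_force: [-1.5, -2.9, 13.6]
```

```bash
python3 -m jog '[[[-0.1,-1,0],0,0],[[-0.1,-2,0],0,0],[[-0.1,-2,0],0,0]]'|grep -E "pos|ft|time"
```

```text
time: 16.95
position: [0.5177, -0.0772, 0.1114]
ft_force: [0.7, -6.6, 11.7]
```

```bash
python3 -m jog '[[[0,-1,0],0,0],[[0,-2,0],0,0],[[0,-2,0],0,0]]'|grep -E "pos|ft|time"
```

```text
time: 17.25
position: [0.5176, -0.0765, 0.1114]
ft_force: [2.1, -11.7, 10.3]
```

```bash
python3 -m jog '[[[0,-1,0],0,0],[[0,-2,0],0,0],[[0,-2,0],0,0]]'|grep -E "pos|ft|time"
```

```text
time: 17.55
position: [0.5176, -0.0759, 0.1114]
ft_force: [2.8, -15.8, 9.9]
```

The stop is felt: the push is about 13 N net of friction, and it rises by 5 N per 0.6 mm, matching the rubber. I'll hold briefly, back off to zero push, then open a little.

```bash
python3 -m jog '[[[0,-0.5,0],0,0],[[0,-0.5,0],0,0],[[0,-0.5,0],0,0],[[0,-0.5,0],0,0]]'|grep -E "pos|ft|time"
```

```text
time: 17.95
position: [0.5175, -0.0759, 0.1115]
ft_force: [4.2, -16.2, 10.1]
```

```bash
python3 -m jog '[[[0,2,-0.3],0,0],[[0,4,-0.5],0,0],[[0,4.5,-0.5],0,0],[[0,4.5,-0.5],0,0]]'|grep -E "pos|ft|time"
```

```text
time: 18.35
position: [0.5177, -0.0771, 0.1115]
ft_force: [3.3, -6.9, 7.8]
```

```bash
python3 -m jog '[[[-0.3,1,-0.3],0,0],[[-0.3,1,-0.3],0,0.1],[[-0.3,1,-0.3],0,0.3],[[-0.3,1,-0.3],0,0.45],[[-0.3,1,-0.3],0,0.45],[[-0.3,1,-0.3],0,0.45],[[-0.3,1,-0.3],0,0.45]]'|grep -E "pos|ft|time|width"
```

```text
time: 19.05
position: [0.5167, -0.0749, 0.1109]
ft_force: [-0.3, -1.9, 2.8]
gripper_width: 0.0381
```

```bash
python3 -m jog '[[[0,0,-5],0,0.45],[[0,0,-15],0,0.45],[[0,0,-30],0,0.45],[[0,0,-60],0,0.45],[[-30,20,-100],0,0.45],[[-60,40,-120],0,0.45],[[-60,40,-120],0,0.45],[[-60,40,-120],0,0.45]]'|grep -E "pos|ft|time|width"
python3 - <<'E'
from fit import *
o=obs(("scene","top","wrist"));fit([q for q in o],(0.5779,-0.1219,0.1186,.02,.053,.1336,-.0559))
cv2.imwrite("pics/end.png",read_camera("wrist")["color"][:,:,::-1])
E
```

```text
time: 19.85
position: [0.4621, -0.1217, 0.2322]
ft_force: [0.8, 0.1, 0.1]
gripper_width: 0.0391
scene rack [272. 272.] [-1.3 -2.3] 0.96
scene lid [292. 265.] [0.4 0.1] 0.91
scene lid_edge [237. 231.] [-1.6 -1.5] 0.74
scene bolt [260. 220.] [-3.  -2.4] 0.62
scene knob_top [260. 207.] [-2.8  1.1] 0.85
scene bolt_tip [281. 190.] [0.6 0.1] 0.57
scene keeper [281. 221.] [-2.7  0.7] 0.92
top rack [382. 227.] [-0.5 -4.9] 0.79
top lid [379. 190.] [ 2.6 -2.4] 0.67
top lid_edge [393. 253.] [ 2.  -5.2] 0.72
top bolt [378. 192.] [-4.6 47.1] 0.7
top bolt_tip [382. 225.] [-48.   20.2] 0.61
top keeper [340. 253.] [-0.7 -0.6] 0.95
wrist rack [330.  68.] [-1.5 -0.5] 0.61
wrist lid_edge [331. 150.] [-2.1 -1.4] 0.66
wrist knob_top [268. 125.] [ 5.5 -8.3] 0.65
wrist keeper [232. 120.] [-2.7 -3.7] 0.86
p [ 0.5786 -0.1226  0.0765  0.0998  0.0451  0.1191 -0.0605]
{'rack': array([ 0.5786, -0.1226,  0.    ]), 'lid': array([ 0.6444, -0.1175,  0.09  ]), 'lid_edge': array([ 0.4996, -0.1286,  0.1045]), 'bolt': array([ 0.5221, -0.0817,  0.1135]), 'knob_top': array([ 0.526 , -0.0814,  0.1533]), 'bolt_tip': array([0.5152, 0.0081, 0.1135]), 'keeper': array([ 0.5092, -0.0084,  0.    ])}
```

View pics/end.png

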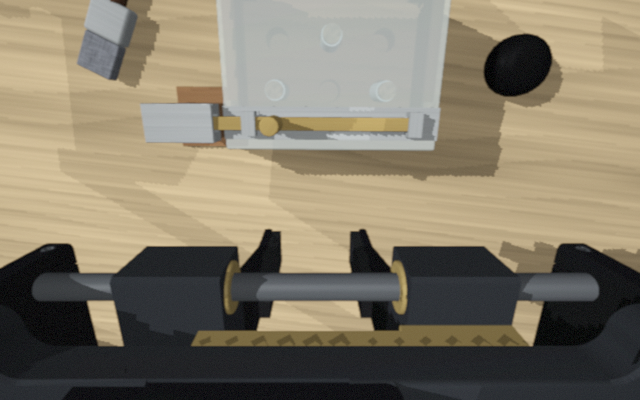

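The bolt runs into the socket (knob at (269,125), mouth at (218,124) px), the lid stays down without the gripper, and the arm is clear. Handing in.

```bash
python3 -c "
from station import *
print(hand_in())"
```

```text
the job is handed in; nothing more can be done
None
```

The job is handed in: I pressed the lid shut, pushed the bolt against the stop with about 13 N (estimated from the wrist force), then let go. In the last picture the bolt is in the keeper, the lid is down and the gripper is clear; no verdict came back.

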